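# Load the oblong lamp-glass carton on the gravity roller lane

## Task

On the packing bench, pick up the oblong carton (not the cube-shaped or the flat one) and set it down, upright and lengthwise between the side guides, on the upper end of the sloping roller lane. Do not drop it from above: lower it onto the rollers, let go, and leave it to roll down by itself until it rests squarely against the end stop.

Things in the scene. Friction and masses are not known exactly. Their poses are not given: they have to be found in the camera images.
- carton_center (a point): Centre (half-way up) of the oblong closed cardboard carton, 120 long x 56 wide x 80 high, 0.2 to 0.4 kg, standing on the bench (this point 40 mm above its underside). x along the 120 mm length, y across the 56 mm width, z up. Grip it across the width. Two other plain cartons lie about: a 74 mm cube and a flat one 125 x 90 x 30.
- lane: Fixed metal gravity roller lane, 400 long, 106 wide, origin on the bench under its middle. x is level and points down-lane to the stop, z up; rollers fall 7 degrees towards +x. Free steel rollers, 24 mm diameter, every 30 mm from x = -180 to +150; their tops are 75 mm above the bench at the origin. Side guides 86 mm apart inside, 94 outside, rise 12 mm over the rollers. Upper end open.
- lane_load (a point): Loading spot: on the lane's centre line, on the plane of the roller tops, 110 mm up-lane of the lane's origin, 88.5 mm above the bench. Axes as the lane's (level). A carton centred here is wholly on the rollers and rolls as soon as it is let go, reaching the stop (a plate across the low end, its face 275 mm down-lane of here, 40 mm high over the rollers) in about 2 s.

How it is judged (in metres and radians):
On the way:
1. the oblong carton stands upright and lengthwise on the rollers of the lane's upper half, between the guides, let go by the gripper (x of carton_center in the frame of lane between -0.165 and 0 m and z of carton_center in the frame of lane between 0.1 and 0.147 m and y of carton_center in the frame of lane between -0.02 and 0.02 m and angle between the x axis of carton_center and the x axis of lane, either way round below 0.3 rad and angle between carton_center's own z axis and vertical below 0.3 rad and contact force between carton and the fingers below 0.05 N), for 0.05 s.
At the end, for the whole second after the job is handed in: The oblong carton lies at rest on the rollers against the end stop (within 15 mm of touching it), within 20 mm of the lane's centre line, lengthwise within 17 degrees, upright (within 17 degrees of vertical; 7 is the lane's own slope), released (x of carton_center in the frame of lane between 0.095 and 0.125 m and y of carton_center in the frame of lane between -0.02 and 0.02 m and z of carton_center in the frame of lane between 0.085 and 0.12 m and angle between the x axis of carton_center and the x axis of lane, either way round below 0.3 rad and angle between carton_center's own z axis and vertical below 0.3 rad and linear speed of carton below 0.02 m/s and contact force between carton and the fingers below 0.05 N).
It fails at once if the oblong carton is let go high above the lane (more than about 30 mm over the rollers) (z of carton_center in the frame of lane above 0.167 m and x of carton_center in the frame of lane between -0.2 and 0.2 m and y of carton_center in the frame of lane between -0.06 and 0.06 m and contact force between carton and the fingers below 0.02 N).
It fails at once if the gripper holds or pushes the carton on the lower half of the lane instead of letting it roll (x of carton_center in the frame of lane between 0.03 and 0.17 m and y of carton_center in the frame of lane between -0.03 and 0.03 m and z of carton_center in the frame of lane below 0.14 m and contact force between carton and the fingers above 0.5 N).
It also fails if it takes over 34 s, if anything falls off the work surface, if the arm or the gripper's body presses on something with over 40 N, if the wrist force passes 120 N, or if a joint passes its speed limit or range.

## Robot

A 7-joint arm with a two-finger parallel gripper is mounted at the origin on the work surface. World frame = base frame: x ahead of the robot, y to its left, z up, the work surface at z = 0. Lengths are in m, angles in degrees, forces in N, time in s.
With the tool pointing down it reaches from about 0.4 to 0.85 m from the base axis. Payload 4.5 kg.
Tool frame: the origin (TCP) lies on the centre line of the jaws, within the pads' length; the fingertips stand ctrl.finger_overhang ahead of it and the grasp point (between the pads) lies 5 mm behind it (ctrl.finger_overhang is the distance from the TCP to the fingertips, in m); x points along the fingers, z is the direction in which the jaws open and shut, and the axes are right-handed (so a half turn about x gives the same grasp; the last joint's range is limited). The gripper opens to 85 mm and grips with 20 to 120 N. Pads are 22 mm wide; open, the fingers measure 114 mm over their backs; the gripper's body (76 mm by 85 mm) begins 54 mm behind the grasp point. The pads swing forward as they close: fully open they stand 13 mm farther back than shut.
Start: joints at [65.134, 39.483, -11.15, 89.685, 9.013, 51.709, -12.324], TCP at [0.282, -0.558, 0.245] pointing down, gripper open.
Joint ranges: [-172.22, 172.22], [-26.19, 119.32], [-84.43, 86.54], [7.71, 146.69], [-57.33, 237.33], [2.42, 119.75], [-152.13, 152.13]. Speed limits (degrees/s): [147.25, 147.25, 180, 180, 180, 180, 180].

## Interface

Orientations are given as a 3x3 rotation matrix whose columns are the frame's x, y, z axes.
In Python, from rig import telemetry, eyes, ctrl gives the robot as it stands.
- The arm moves only by the tool send_rows, never from a script. Its argument "rows" is text: rows parted by semicolons, each of 6 numbers parted by spaces: the shift along the tool's x, y, z in mm, then the turn, a rotation vector about the tool's x, y, z in rad. In form: tx ty tz wx wy wz; .... A call has 1 to 20 rows; each row is the pose to reach, as a shift and turn from the pose commanded when the call began, along the tool's axes at that moment; what a row does not reach only later rows make up. A row lasts 1/10 s, in which the tool goes at most 50 mm and 8.59 degrees, less where a joint would pass 70% of its speed; a pose out of reach is approached as far as the arm can. A call with a gripper value outside its range is refused whole. "gripper" is the finger opening in mm, from 0 to 85.4, set as the call begins (left out, the last holds). The fingers move at their own pace and stop on an object; "grip_force" is the grip in N (left out, the last holds). Time passes only in rows, so rows that repeat a pose let the fingers close. It gives the time, the measured TCP pose, the force and the opening at its end, in the units of the state.
- telemetry.sense(): the state, without advancing time (a new reading comes with each control period).
- eyes.grab_frame(name): name is "scene" or "side" or "wrist"; returns a dict with "img" (384x512x3 uint8, red, green, blue), "range_z" (384x512 float32, m along the optical axis (not along the pixel's ray), 0 where there is no reading), "vertical_fov" (degrees; the focal length in pixels is half the picture's height over the tangent of half this angle, whatever the lens; pixels are square), "cx", "cy" (the principal point, pixels), "R" (3x3) and "t" (3): a world point X has camera coordinates R X + t. Camera axes: x right, y down, z forward; pixel columns grow to the right and rows downward; lengths in m; the calibration is good to about 2 mm. The wrist camera is an equidistant fisheye: a pixel r from the principal point sees the ray r / f radians off the axis. A picture is of the moment at which its call begins.
- ctrl.hand_in(): hands the job in, once; it reports no verdict.
The state is a dict: "clock": time; "q": joint angles; "dq": joint speeds; "joint_torque": joint torques, N m; "tool_pos": TCP position; "tcp_rot": TCP orientation; "ft_force": force on the tool from outside, world axes, zero at the start; "moment": the same for the moment, N m; "opening": finger opening in m.
Only numpy, scipy, OpenCV 4.12 (cv2) and the standard library are available. Lean on these libraries where they do the work, as an engineer would, in place of code of your own. Each camera call takes 0.05 s, during which the arm holds its last target.

## Working session

There is one attempt and no reset: what is moved stays moved. The work goes in short steps, Python scripts to look and compute and a tool call to move; the robot and the scene stay as the last step left them, time stands still between calls to the robot, and variables do not carry over. Pictures are saved under pics/ and viewed, and the job is handed in when it is done.

Besides the shell and the picture viewer there is one more tool, called after ">>>" as name(argument=value, ...) on one line, values as JSON. send_rows: Moves the arm, as the interface text tells. Its arguments: {"type":"object","properties":{"rows":{"type":"string"},"gripper":{"type":"number"},"grip_force":{"type":"number"}},"required":["rows"]}

```bash
ls; mkdir -p pics
python3 - <<'E'
from rig import telemetry, eyes, ctrl
import cv2,numpy as np
s=telemetry.sense();print(s['clock'],s['tool_pos'],np.round(s['tcp_rot'],3),s['opening'],ctrl.finger_overhang)
fs=[]
for n in("scene","side","wrist"):
    f=eyes.grab_frame(n);np.savez(f'pics/{n}0.npz',**f);cv2.imwrite(f'pics/{n}0.png',f['img'][:,:,::-1])
    print(n,f['vertical_fov'],f['cx'],f['cy'],np.round(f['R'],3).tolist(),f['t'])
    fs.append(f['img'][:,:,::-1])
E
```

```text
pics
0.0 [ 0.28146076 -0.55731161  0.24444755] [[-0.001  0.893  0.451]
 [ 0.002  0.451 -0.893]
 [-1.    -0.    -0.002]] 0.08541332416908559 0.014
scene 47.39907717957122 252.58877633846376 187.75004837106127 [[-0.274, 0.962, -0.014], [0.755, 0.206, -0.623], [-0.596, -0.181, -0.782]] [ 0.18679757 -0.37887874  1.39806569]
side 55.874926157820454 259.0905475347745 193.8917998012592 [[-0.998, -0.06, -0.013], [-0.041, 0.807, -0.589], [0.046, -0.588, -0.808]] [0.5683603  0.06898166 0.88448746]
wrist 65.70646984690485 260.8740636977026 193.9746109283674 [[0.451, -0.893, -0.003], [-0.853, -0.432, 0.292], [-0.262, -0.129, -0.956]] [-0.62467797 -0.03786949  0.38074684]
```

View pics/scene0.png

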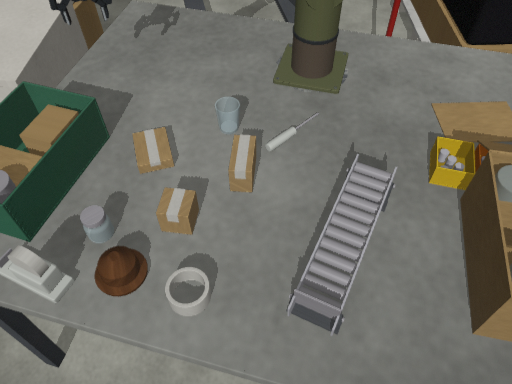

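View pics/side0.png

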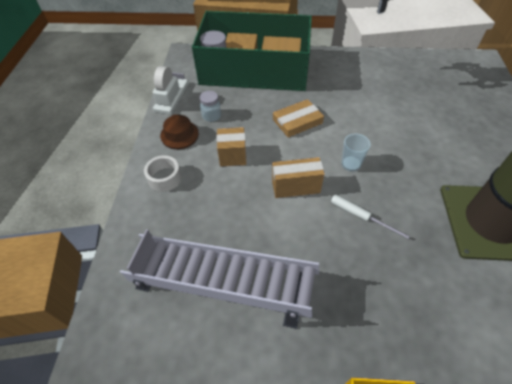

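View pics/wrist0.png

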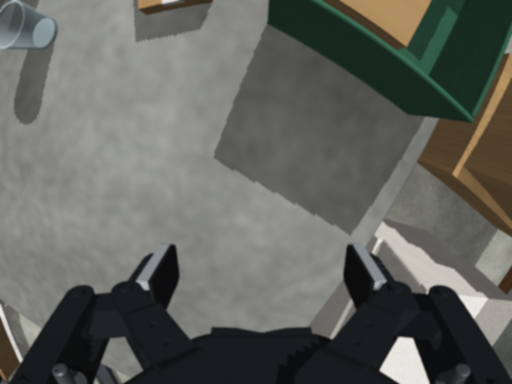

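The scene view shows the oblong carton at about (242,162), the cube at (178,210) and the flat carton at (153,150). The lane's open upper end is at about (372,168) and its stop is at (316,308). Next I'll turn these pixels into world points.

```bash
cat > h.py <<'E'
import numpy as np,cv2
def pts(f):
    h=f['range_z'].shape[0];F=h/2/np.tan(np.radians(f['vertical_fov'])/2)
    v,u=np.mgrid[0:h,0:f['range_z'].shape[1]];z=f['range_z'].astype(float)
    c=np.stack([(u-f['cx'])/F*z,(v-f['cy'])/F*z,z],-1)
    P=(c-f['t'])@np.asarray(f['R']);P[z==0]=np.nan
    return P
def world(f,u,v,z):
    h=384;F=h/2/np.tan(np.radians(float(f['vertical_fov']))/2)
    d=np.array([(u-f['cx'])/F,(v-f['cy'])/F,1])@f['R'];o=-f['t']@f['R']
    return o+d*(z-o[2])/d[2]
E
python3 - <<'E'
from h import *
for n,roi,lr in(("scene",(215,120,275,205),(280,145,405,335)),("side",(262,145,335,205),(115,225,330,335))):
    f=dict(np.load(f'pics/{n}0.npz'));P=pts(f)
    m=np.zeros(P.shape[:2],bool);m[roi[1]:roi[3],roi[0]:roi[2]]=1
    m&=(P[...,2]>.072)&(P[...,2]<.09)
    q=P[m];print(n,'carton',len(q),np.median(q[:,2]))
    for nm in("rect",):
        r=cv2.minAreaRect((q[:,:2]*1000).astype(np.float32));print(r,cv2.boxPoints(r).round(1).tolist(),q.mean(0))
    m=np.zeros(P.shape[:2],bool);m[lr[1]:lr[3],lr[0]:lr[2]]=1
    m&=(P[...,2]>.04)&(P[...,2]<.16);q=P[m]
    r=cv2.minAreaRect((q[:,:2]*1000).astype(np.float32));print('lane',len(q),r,cv2.boxPoints(r).round(1).tolist())
    A=np.c_[q[:,:2],np.ones(len(q))]
    w=np.ones(len(q),bool)
    for _ in range(8):
        c=np.linalg.lstsq(A[w],q[w,2],rcond=None)[0];w=np.abs(A@c-q[:,2])<.012
    g=np.hypot(*c[:2]);print('slope',np.degrees(np.arctan(g)),'dir',np.degrees(np.arctan2(-c[1],-c[0])))
    print('z at box centre',c@[r[0][0]/1000,r[0][1]/1000,1])
    m2=np.zeros(P.shape[:2],np.uint8);m2[m]=255
    cv2.imwrite(f'pics/m_{n}.png',m2)
E
```

```text
scene carton 898 0.08204017752819719
((477.4394836425781, -83.40541076660156), (123.77474975585938, 56.259193420410156), 10.879597663879395) [[411.3999938964844, -67.5], [422.0, -122.69999694824219], [543.5, -99.30000305175781], [532.9000244140625, -44.099998474121094]] [ 0.48342281 -0.08192575  0.08176575]
lane 6844 ((641.66064453125, 193.92910766601562), (113.74502563476562, 399.357177734375), 79.42774200439453) [[434.8999938964844, 174.6999969482422], [827.5, 101.4000015258789], [848.4000244140625, 213.1999969482422], [455.79998779296875, 286.5]]
slope 6.902764413351642 dir -4.007282269655021
z at box centre 0.0733592425826758
side carton 941 0.07993028688035526
((477.04351806640625, -83.72501373291016), (121.02735900878906, 59.07508850097656), 11.808241844177246) [[411.79998779296875, -67.19999694824219], [423.8999938964844, -125.0], [542.2999877929688, -100.30000305175781], [530.2000122070312, -42.400001525878906]] [ 0.47726032 -0.08074126  0.0796626 ]
lane 8754 ((641.637939453125, 198.09432983398438), (105.62757873535156, 401.91064453125), 79.40837097167969) [[434.3999938964844, 183.10000610351562], [829.5, 109.19999694824219], [848.9000244140625, 213.10000610351562], [453.79998779296875, 286.8999938964844]]
slope 7.566718074812672 dir 11.350400683489925
z at box centre 0.07216143808302078
```

Run:
```python
from h import *
a=np.radians(-10.6);ex=np.array([np.cos(a),np.sin(a)]);ey=np.array([-ex[1],ex[0]])
for n in("scene","side"):
    f=dict(np.load(f'pics/{n}0.npz'));P=pts(f).reshape(-1,3)
    d=P[:,:2]-[.6416,.198];x=d@ex;y=d@ey
    hr=P[:,2]-(.075-x*np.tan(np.radians(7)))
    ok=(abs(x)<.17)&(abs(y)<.075)
    print(n,'roller mid hr',np.percentile(hr[ok&(abs(y)<.03)],[50,80,95]).round(4))
    for s in(1,-1):
        for xl,xh in((-.17,-.06),(-.06,.06),(.06,.16)):
            m=ok&(y*s>.03)&(hr>.007)&(hr<.02)&(x>xl)&(x<xh)
            print(s,xl,m.sum(),np.percentile(y[m]*1000,[5,50,95]).round(1),np.median(hr[m]).round(4))
    m=(abs(y)<.04)&(hr>.025)&(hr<.06)&(abs(x)<.25);print('stop x',np.percentile(x[m],[5,50,95]).round(4),m.sum())
    import cv2
    z=cv2.resize(f['img'][145:335,280:405] if n=="scene" else f['img'][225:335,115:330],None,fx=3.0,fy=3.0,interpolation=cv2.INTER_CUBIC)
    cv2.imwrite(f'pics/z_{n}.png',z[:,:,::-1])
```

```text
scene roller mid hr [-0.0015  0.0014  0.0033]
1 -0.17 84 [39.1 40.9 42.7] 0.0142
1 -0.06 107 [39.1 40.9 42.7] 0.0141
1 0.06 102 [39.1 40.9 42.7] 0.0139
-1 -0.17 93 [-50.9 -48.6 -46.9] 0.0139
-1 -0.06 121 [-50.8 -48.7 -46.9] 0.0136
-1 0.06 111 [-50.9 -48.7 -47. ] 0.0137
stop x [0.1707 0.1736 0.1755] 232
side roller mid hr [-0.0026 -0.0003  0.0024]
1 -0.17 177 [38.5 41.3 42.9] 0.0117
1 -0.06 170 [38.6 41.5 42.9] 0.0115
1 0.06 124 [38.8 41.3 42.9] 0.0115
-1 -0.17 165 [-51.3 -48.2 -46.7] 0.0113
-1 -0.06 156 [-51.4 -48.6 -46.9] 0.0112
-1 0.06 109 [-51.2 -48.5 -46.7] 0.012
stop x [0.1689 0.1706 0.1743] 218
```

View pics/z_scene.png

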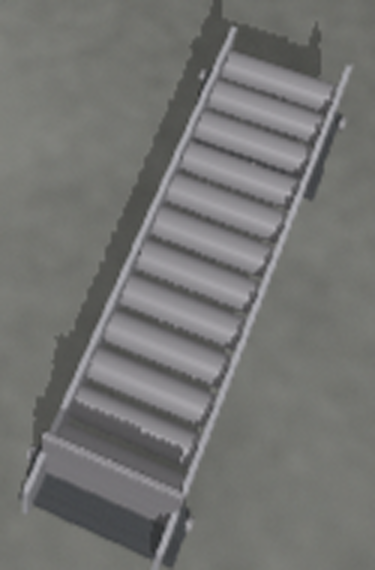

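View pics/z_side.png

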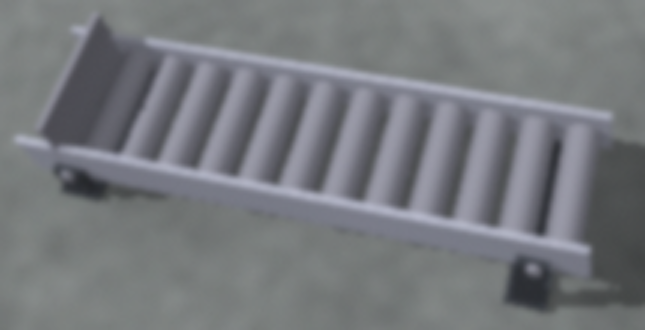

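```bash
cat >> h.py <<'E'
from scipy.spatial.transform import Rotation as Ro
def Rt(jaw_deg,pitch_dir=None,pitch=0):
    j=np.radians(jaw_deg);z=np.array([np.cos(j),np.sin(j),0]);x=np.array([0,0,-1.]);
    R=np.c_[x,np.cross(z,x),z]
    if pitch: R=Ro.from_rotvec(np.asarray(pitch_dir)*np.radians(pitch)).as_matrix()@R
    return R
def go(p,R):
    from rig import telemetry
    s=telemetry.sense();R0=np.array(s['tcp_rot']);
    print(s['clock'],s['tool_pos'].round(4) if hasattr(s['tool_pos'],'round') else s['tool_pos'],'q',np.round(s['q'],1),'open',s['opening'],'F',np.round(s['ft_force'],1))
    print('shift mm',(R0.T@(np.array(p)-s['tool_pos'])*1000).round(1),'rot',Ro.from_matrix(R0.T@R).as_rotvec().round(4))
E
python3 - <<'E'
from h import *
go([.4772,-.0835,.17],Rt(-78.7))
f=dict(np.load('pics/scene0.npz'));print(world(f,230,128,0.0),world(f,228,102,.09),world(f,270,147,.01))
E
```

```text
0.15 [ 0.2816 -0.5574  0.2447] q [ 65.1  39.5 -11.1  89.7   9.   51.7 -12.3] open 0.08535778658623537 F [ 0.  -0.3 -0. ]
shift mm [  75.1  388.3 -334.7] rot [ 0.2707 -0.0014  0.0003]
[ 0.32443566 -0.16810147  0.        ] [ 0.31942021 -0.1702053   0.09      ] [ 0.37598373 -0.03837158  0.01      ]
```

>>> send_rows(rows="0 8 -7 .005 0 0;0 23 -20 .016 0 0;0 43 -37 .03 0 0;0 66 -57 .046 0 0;0 89 -77 .062 0 0;0 113 -97 .078 0 0;0 136 -117 .095 0 0;0 159 -137 .11 0 0;2 182 -157 .127 0 0;6 206 -177 .143 0 0;12 229 -197 .16 0 0;20 252 -218 .176 0 0;29 276 -238 .192 0 0;38 299 -258 .208 0 0;47 322 -278 .224 0 0;55 342 -295 .238 0 0;63 361 -311 .252 0 0;69 375 -323 .261 0 0;73 384 -331 .268 0 0;75 388.3 -334.7 .2707 0 0", gripper=85.4, grip_force=35)

```text
clock: 2.15
tool_pos: [0.4775, -0.0824, 0.1701]
tcp_rot: [[-0.0, 0.98, 0.198], [0.001, 0.198, -0.98], [-1.0, -0.0, -0.001]]
ft_force: [-0.4, 1.1, 0.8]
opening: 0.0854
```

Run:
```python
from h import *
from rig import eyes
go([.4772,-.0835,.055],Rt(-78.7))
f=eyes.grab_frame('wrist');cv2.imwrite('pics/wrist1.png',f['img'][:,:,::-1])
```

```text
2.15 [ 0.4775 -0.0824  0.1701] q [  5.3  36.3  -1.5 118.1   1.9  25.6 -76.2] open 0.08541286275731037 F [-0.4  1.1  0.8]
shift mm [115.1  -0.5   1. ] rot [ 0.0017 -0.0006  0.0002]
```

View pics/wrist1.png

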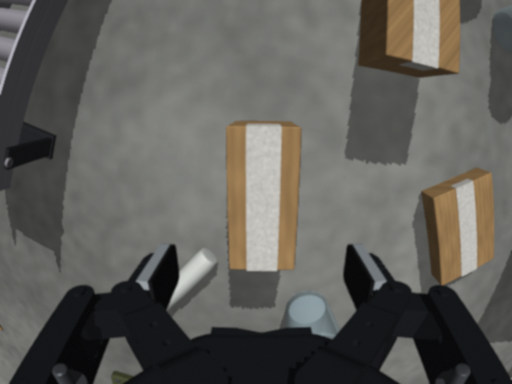

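Wrist view: the carton is centred at column 264, midway between the fingers (165 to 358), and squarely aligned. I'll descend and grip.

>>> send_rows(rows="6 0 0 0 0 0;18 0 0 0 0 0;32 0 0 0 0 0;48 0 0 0 0 0;64 0 1 0 0 0;79 -.5 1 .0017 0 0;92 -.5 1 .0017 0 0;102 -.5 1 .0017 0 0;109 -.5 1 .0017 0 0;113 -.5 1 .0017 0 0;115 -.5 1 .0017 0 0;115 -.5 1 .0017 0 0")

```text
clock: 3.4
tool_pos: [0.4773, -0.0852, 0.0554]
tcp_rot: [[0.0, 0.981, 0.194], [-0.0, 0.194, -0.981], [-1.0, 0.0, 0.0]]
ft_force: [0.0, 0.3, -0.2]
opening: 0.0854
```

>>> send_rows(rows="0 0 0 0 0 0;0 0 0 0 0 0;0 0 0 0 0 0;0 0 0 0 0 0;0 0 0 0 0 0;0 0 0 0 0 0;0 0 0 0 0 0;0 0 0 0 0 0", gripper=45, grip_force=35)

```text
clock: 4.2
tool_pos: [0.4774, -0.0849, 0.0558]
tcp_rot: [[0.001, 0.981, 0.194], [0.0, 0.194, -0.981], [-1.0, 0.001, 0.0]]
ft_force: [-0.3, 1.0, 4.6]
opening: 0.0558
```

>>> send_rows(rows="-3 0 0 0 0 0;-10 0 0 0 0 0;-22 0 0 0 0 0;-37 0 0 0 0 0;-54 0 0 0 0 0;-72 0 0 0 0 0;-90 0 0 0 0 0;-107 0 0 0 0 0;-122 0 0 0 0 0;-133 0 0 0 0 0;-138 0 0 0 0 0;-140 0 0 0 0 0;-140 0 0 0 0 0;-140 0 0 0 0 0")

```text
clock: 5.6
tool_pos: [0.4768, -0.085, 0.1948]
tcp_rot: [[-0.001, 0.981, 0.194], [0.0, 0.194, -0.981], [-1.0, -0.001, -0.0]]
ft_force: [0.1, 0.4, -2.6]
opening: 0.0555
```

Run:
```python
from h import *
from rig import eyes
a=np.radians(-10.6);ex=np.array([np.cos(a),np.sin(a),0]);ey=np.array([-ex[1],ex[0],0])
n=np.array([np.cos(a)*np.sin(np.radians(7)),np.sin(a)*np.sin(np.radians(7)),np.cos(np.radians(7))])
L=np.array([.5328,.2146,.0885])
R=Rt(-100.6,ey,7);print('tool x (expect -n)',R[:,0],-n)
for h in(.04,.02,.0): print(h,L+n*(.0555+h))
go(L+n*(.0555+.06),R)
f=eyes.grab_frame('wrist');cv2.imwrite('pics/wrist2.png',f['img'][:,:,::-1])
f=eyes.grab_frame('side');cv2.imwrite('pics/side2.png',f['img'][:,:,::-1])
```

```text
tool x (expect -n) [-0.11978969  0.02241803 -0.99254615] [-0.11978969  0.02241803 -0.99254615]
0.04 [0.54423991 0.21245908 0.18328816]
0.02 [0.54184412 0.21290744 0.16343723]
0.0 [0.53944833 0.2133558  0.14358631]
5.6 [ 0.4768 -0.085   0.1948] q [  5.7  33.8  -1.6 116.8   1.8  29.5 -76. ] open 0.05549156143508878 F [ 0.1  0.4 -2.6]
shift mm [  -8.4  126.2 -277.8] rot [ 0.38    0.0231 -0.1194]
```

View pics/wrist2.png

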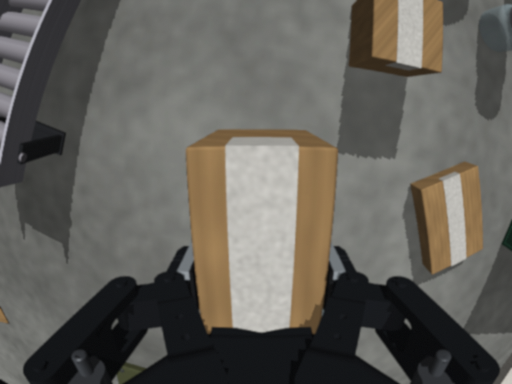

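View pics/side2.png

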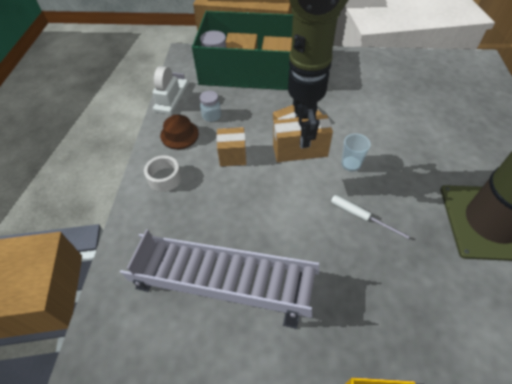

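Wrist and side views: the carton is held level and centred (columns 190 to 335) and is clear of the bench. The force reads 2.6 N down. Next I'll carry it to above the loading spot, pitched 7° to match the lane.

>>> send_rows(rows="-1 2 -5 .006 0 -.002;-3 7 -15 .02 .001 -.006;-6 14 -31 .042 .003 -.013;-8 23 -50 .068 .004 -.021;-8 33 -72 .099 .006 -.031;-8 43 -94 .129 .008 -.041;-8 53 -117 .16 .01 -.05;-8 63 -139 .19 .012 -.06;-8 73 -161 .22 .013 -.069;-8 83 -183 .25 .015 -.079;-8 93 -205 .28 .017 -.088;-8 103 -227 .31 .019 -.098;-8 112 -246 .337 .02 -.106;-8 119 -261 .358 .022 -.112;-8 123 -271 .371 .0225 -.1165;-8.4 125.5 -276 .378 .023 -.119;-8.4 126.2 -277.8 .38 .0231 -.1194;-8.4 126.2 -277.8 .38 .0231 -.1194;-8.4 126.2 -277.8 .38 .0231 -.1194")

```text
clock: 7.6
tool_pos: [0.547, 0.2108, 0.2037]
tcp_rot: [[-0.119, 0.976, -0.185], [0.022, -0.184, -0.983], [-0.993, -0.121, 0.001]]
ft_force: [0.3, -0.6, -2.8]
opening: 0.0555
```

Run:
```python
from h import *
from rig import eyes
a=np.radians(-10.6);ex=np.array([np.cos(a),np.sin(a),0]);ey=np.array([-ex[1],ex[0],0])
n=np.array([np.cos(a)*np.sin(np.radians(7)),np.sin(a)*np.sin(np.radians(7)),np.cos(np.radians(7))])
L=np.array([.5328,.2146,.0885])
go(L+n*(.0555),Rt(-100.6,ey,7))
for k in('scene','side'):
    f=eyes.grab_frame(k);cv2.imwrite(f'pics/{k}3.png',f['img'][:,:,::-1])
    P=pts(f).reshape(-1,3);d=P-[.6409,.1944,0];x=d@ex;y=d@ey
    m=(abs(y)<.05)&(x<-.02)&(x>-.2)&(P[:,2]>.18)&(P[:,2]<.26);
    hr=(d-[0,0,.075])@n
    for lo in np.arange(.11,.17,.01):
        w=m&(hr>lo)&(hr<lo+.01);print(k,lo.round(3),w.sum(),(np.percentile(y[w],[2,98])*1000).round(1) if w.sum() else '',(np.percentile(x[w],[2,98])*1000).round(1) if w.sum() else '')
```

```text
7.6 [0.547  0.2108 0.2037] q [ -27.    42.1    6.3   93.8  -10.2   50.6 -115.8] open 0.05549110176953404 F [ 0.3 -0.6 -2.8]
shift mm [60.7 -0.6 -1.2] rot [-0.0013  0.0007 -0.0013]
scene 0.11 106 [-38.8  36.7] [-90.3 -35.3]
scene 0.12 133 [-40.9  38.7] [-90.5 -33.7]
scene 0.13 162 [-40.5  37.8] [-98.8 -32.6]
scene 0.14 960 [-29.6  26.1] [-107.7  -33.3]
scene 0.15 94 [-48.1  47.9] [-99.1 -78. ]
scene 0.16 139 [-49.2  48.8] [-101.1  -77.4]
scene 0.17 22 [-35.8  48.2] [-100.  -72.]
side 0.11 140 [-17.9  35.5] [-155.  -39.]
side 0.12 152 [-24.8  38.4] [-153.9  -37.4]
side 0.13 654 [-28.4  27.3] [-152.1  -34.8]
side 0.14 854 [-28.4  25.3] [-150.1  -34.3]
side 0.15 41 [15.6 46.9] [-103.9  -93.7]
side 0.16 25 [26.2 48.7] [-103.7  -96. ]
side 0.17 22 [21.4 32.7] [-102.6  -85.2]
```

View pics/scene3.png

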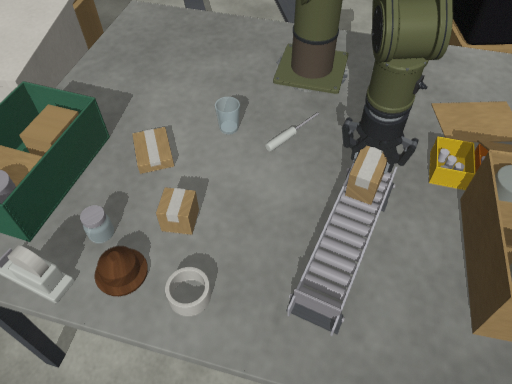

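View pics/side3.png

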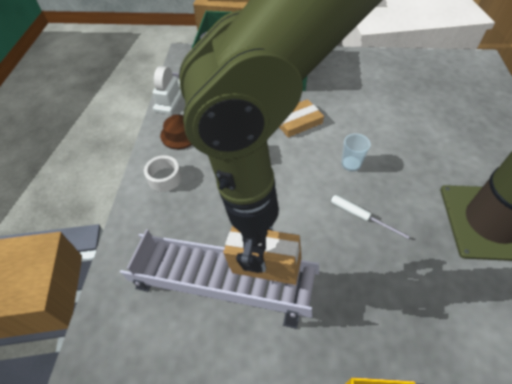

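Both views show the carton over the upper lane, lengthwise and about 1.5 mm off the centre line. I'll lower it until it touches.

>>> send_rows(rows="3 0 0 0 0 0;9 0 -1 0 0 0;17 0 -1 0 0 0;26 0 -1.2 0 0 0;34 0 -1.2 0 0 0;41 0 -1.2 0 0 0;47 0 -1.2 0 0 0;51 0 -1.2 0 0 0;54 0 -1.2 0 0 0;55.5 0 -1.2 0 0 0;56.5 0 -1.2 0 0 0;57 0 -1.2 0 0 0;57 0 -1.2 0 0 0;57 0 -1.2 0 0 0")

```text
clock: 9.1
tool_pos: [0.5407, 0.2144, 0.1473]
tcp_rot: [[-0.118, 0.976, -0.184], [0.022, -0.183, -0.983], [-0.993, -0.12, -0.0]]
ft_force: [0.6, 0.1, -2.1]
opening: 0.0556
```

>>> send_rows(rows=".5 0 0 0 0 0;1 0 0 0 0 0;1.5 0 0 0 0 0;2 0 0 0 0 0;2 0 0 0 0 0;2 0 0 0 0 0")

```text
clock: 9.7
tool_pos: [0.5403, 0.2144, 0.1451]
tcp_rot: [[-0.119, 0.976, -0.184], [0.022, -0.183, -0.983], [-0.993, -0.121, -0.0]]
ft_force: [-0.7, 0.1, -2.3]
opening: 0.0554
```

>>> send_rows(rows=".5 0 0 0 0 0;1 0 0 0 0 0;1.5 0 0 0 0 0;2 0 0 0 0 0;2 0 0 0 0 0;2 0 0 0 0 0")

```text
clock: 10.3
tool_pos: [0.5409, 0.2143, 0.1439]
tcp_rot: [[-0.117, 0.976, -0.184], [0.022, -0.183, -0.983], [-0.993, -0.119, -0.001]]
ft_force: [0.4, -0.8, 6.1]
opening: 0.0557
```

Contact: the force went from −2.3 to +6.1 N. I'll release and then retract along the fingers.

>>> send_rows(rows="0 0 0 0 0 0;0 0 0 0 0 0;0 0 0 0 0 0;0 0 0 0 0 0;-3 0 0 0 0 0;-12 0 0 0 0 0;-26 0 0 0 0 0;-44 0 0 0 0 0;-62 0 0 0 0 0;-80 0 0 0 0 0;-96 0 0 0 0 0;-106 0 0 0 0 0;-112 0 0 0 0 0;-114 0 0 0 0 0;-114 0 0 0 0 0;-114 0 0 0 0 0", gripper=85.4)

```text
clock: 11.9
tool_pos: [0.5531, 0.2118, 0.2556]
tcp_rot: [[-0.12, 0.976, -0.184], [0.022, -0.183, -0.983], [-0.993, -0.122, 0.001]]
ft_force: [0.1, -0.0, -0.8]
opening: 0.0854
```

```bash
cat > chk.py <<'E'
from h import *
import sys
from rig import eyes,telemetry
a=np.radians(-10.6);ex=np.array([np.cos(a),np.sin(a),0]);ey=np.array([-ex[1],ex[0],0])
n=ex*np.sin(np.radians(7))+[0,0,np.cos(np.radians(7))]
print(telemetry.sense()['clock'])
for k in('scene','side'):
    f=eyes.grab_frame(k);cv2.imwrite(f'pics/{k}{sys.argv[1]}.png',f['img'][:,:,::-1])
    P=pts(f).reshape(-1,3);d=P-[.6409,.1944,0];x=d@ex;y=d@ey;hr=(d-[0,0,.075])@n
    w=(abs(y)<.05)&(abs(x)<.2)&(hr>.074)&(hr<.086)
    c=np.c_[x,y][w].astype(np.float32)*1000
    print(k,w.sum(),cv2.minAreaRect(c),'hr',np.median(hr[w]))
E
python3 chk.py 4
```

```text
11.9
scene 1790 ((69.44884490966797, 0.9203395843505859), (55.93152618408203, 121.18746948242188), 89.74589538574219) hr 0.08188613886944968
side 1633 ((75.38446807861328, 0.6911640167236328), (121.53617095947266, 56.767547607421875), 0.035498809069395065) hr 0.07986265129276576
```

View pics/scene4.png

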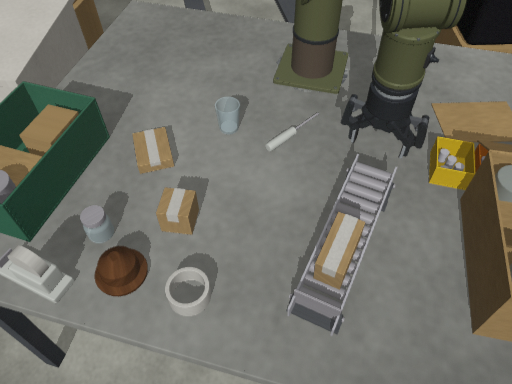

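The carton, at about (340,250), is rolling straight down the lane on its own. I'll wait 2 s with the arm still.

>>> send_rows(rows="0 0 0 0 0 0;0 0 0 0 0 0;0 0 0 0 0 0;0 0 0 0 0 0;0 0 0 0 0 0;0 0 0 0 0 0;0 0 0 0 0 0;0 0 0 0 0 0;0 0 0 0 0 0;0 0 0 0 0 0;0 0 0 0 0 0;0 0 0 0 0 0;0 0 0 0 0 0;0 0 0 0 0 0;0 0 0 0 0 0;0 0 0 0 0 0;0 0 0 0 0 0;0 0 0 0 0 0;0 0 0 0 0 0;0 0 0 0 0 0")

```text
clock: 14.0
tool_pos: [0.5536, 0.2119, 0.2563]
tcp_rot: [[-0.118, 0.976, -0.184], [0.022, -0.183, -0.983], [-0.993, -0.12, -0.0]]
ft_force: [0.3, 0.7, 1.0]
opening: 0.0859
```

```bash
python3 chk.py 5; python3 chk.py 6
```

```text
14.0
scene 1930 ((116.07926940917969, 0.5077743530273438), (56.156761169433594, 120.98699951171875), 89.96700286865234) hr 0.08185383246125674
side 1562 ((115.65970611572266, 0.4785175323486328), (57.187095642089844, 121.05976104736328), 89.77381134033203) hr 0.07980881541070431
14.1
scene 1925 ((115.42971801757812, 0.42580413818359375), (120.9696273803711, 56.27010726928711), 0.021480334922671318) hr 0.081910464813329
side 1567 ((115.80538940429688, 0.5401802062988281), (57.02139663696289, 120.97250366210938), 89.87051391601562) hr 0.07986737934378474
```

View pics/scene6.png

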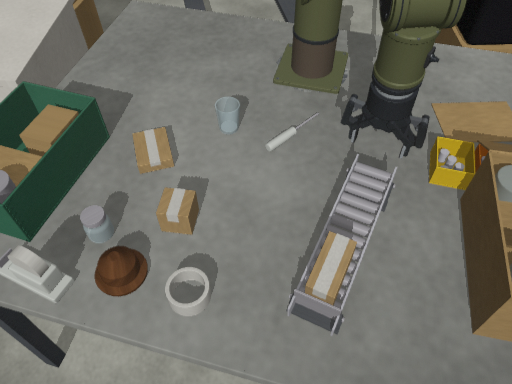

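View pics/side6.png

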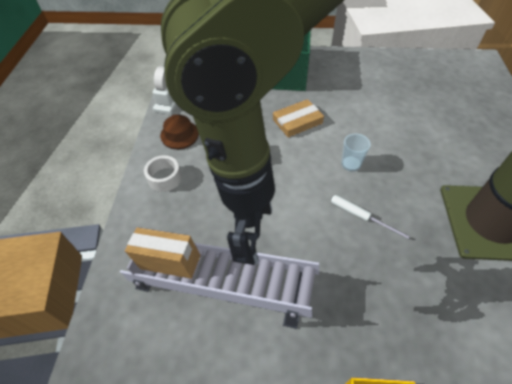

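```bash
python3 -c "
from rig import ctrl,telemetry
print(telemetry.sense()['clock'],ctrl.hand_in())"
```

```text
the job is handed in; nothing more can be done
14.2 None
```

The oblong carton now rests against the lane's end stop, and I handed the job in at 14.2 s. No verdict was reported.

**What I did:** I gripped the carton across its width and carried it over the lane's upper end, pitched 7° to match the slope. I lowered it until it touched the rollers (the force went from −2.3 N to +6.1 N), opened the gripper and drew it up clear. The carton rolled down by itself.

**Last checks:**
- **Position:** two looks from both cameras put the carton's centre at about 111 mm down-lane. That agrees with it touching the stop. It is about 0.5 mm off the centre line.
- **Orientation:** it is lengthwise within 0.3° and lies flat along the rollers, so it is tilted only by the lane's slope.
- **At rest:** repeat views 0.1 s apart differed by less than 0.7 mm, which is measurement noise.
- **Release:** the gripper is open and well away from the carton.

**Disagreement:** the scene camera reads about 2 mm higher than the side camera, which is within the stated calibration. None of my checks failed.

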